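Proof-test the stop button of a motorised microscope stage

ROBOT

A 6-joint arm with a two-finger parallel gripper is mounted at the origin on the work surface. World frame = base frame: x ahead of the robot, y to its left, z up, the work surface at z = 0. Lengths are in mm, angles in degrees, forces in N, time in s.
With the tool pointing down it reaches from about 300 to 850 mm from the base axis. Payload 4.2 kg.
Tool frame: the origin (TCP) lies at the centre of the arm's flange, where the gripper is bolted on; the fingertips stand 191 mm ahead of it and the grasp point (between the pads) lies 172 mm ahead of it; z points along the fingers, y is the direction in which the jaws open and shut (so a half turn about z gives the same grasp; the last joint's range is limited). The gripper opens to 91 mm and grips with 3 to 60 N. Pads are 32 mm wide; open, the fingers measure 118 mm over their backs; the gripper's body (76 mm by 178 mm) begins 60 mm behind the grasp point.
Start: joints at [-66.921, 18.312, 89.639, -0, 72.044, -1.146], TCP at [235.929, -524.366, 404.776] pointing down, gripper open.
Joint ranges: [-177.97, 177.97], [-48.28, 115.42], [12.27, 149.76], [-77.06, 257.06], [2.81, 150.46], [-146.56, 146.56]. Speed limits (degrees/s): [147.25, 147.25, 180, 180, 180, 180].

INTERFACE

Orientations are given as [roll, pitch, yaw] about the fixed x, y, z axes, in that order (R = Rz(yaw) Ry(pitch) Rx(roll)).
In Python, from workcell import status, vision, ticket gives the robot as it stands.
- The arm moves only by the shell command python3 -m jog 'ROWS' [FORCE]. ROWS is JSON, a list of rows, each a list of 7 numbers: the finger opening in m, from 0 to 0.0912, then the shift along the tool's x, y, z in m, then the turn, a rotation vector about the tool's x, y, z in rad. A call has 1 to 12 rows; each row shifts and turns the commanded pose from where the row before left it, along the tool's axes as they then stand; what a row does not reach is not made up. A row lasts 1/8 s, in which the tool goes at most 62.5 mm and 10.7 degrees, less where a joint would pass 70% of its speed; a pose out of reach is approached as far as the arm can. A call with a gripper value outside its range is refused whole. The fingers move at their own pace and stop on an object; FORCE is the grip in N (left out, the last holds). Time passes only in rows, so rows that do not move let the fingers close. It gives the time, the measured TCP pose, the force and the opening at its end, in the units of the state.
- status.state(): the state, without advancing time (a new reading comes with each control period).
- vision.grab_frame(name): name is "scene" or "top" or "wrist"; returns a dict with "color" (420x560x3 uint8, blue, green, red), "depth" (420x560 float32, mm along the optical axis (not along the pixel's ray), 0 where there is no reading), "fov_y" (degrees; the focal length in pixels is half the picture's height over the tangent of half this angle, whatever the lens; pixels are square), "cx", "cy" (the principal point, pixels), "pose" (4x4, takes a point from camera to world coordinates). Camera axes: x right, y down, z forward; pixel columns grow to the right and rows downward; lengths in mm; the calibration is good to about 2 mm. A picture is of the moment at which its call begins.
- ticket.job_done(): hands the job in, once; it reports no verdict.
Trained networks look in the newest picture that a camera, given by its name, has taken for a name from the list of things; names that differ only in an ending like _2 or _b are one class to them, and where a whole thing is asked for, a point or a joint stands for the part that bears it (a point fixed in the world has none). Each returns a list of dicts, best first, with "p" (0 to 1); they miss things now and then, are a little off and sometimes report something else, mostly with a low value. They report only what shows in the picture. A call takes as long as a camera call.
- vision.find_in(camera, label): "location" ([x, y, z] in mm, in world coordinates, good to about 4 mm: the middle of the surface that is visible of it).
- vision.silhouettes(camera, label): "pixels" (420x560 bool, what is visible of it).
The state is a dict: "time_s": time; "qpos": joint angles; "qvel": joint speeds; "effort": joint torques, N m; "ee_pos": TCP position; "ee_rot": TCP orientation; "force": force on the tool from outside, world axes, zero at the start; "torque": the same for the moment, N m; "gripper_width": finger opening in mm.
Only numpy, scipy, OpenCV 4.12 (cv2) and the standard library are available. Lean on these libraries where they do the work, as an engineer would, in place of code of your own. Each camera call takes 0.05 s, during which the arm holds its last target.

TASK

Test the stop button of the microscope stage with a fingertip only, gripping and lifting nothing: press the red mushroom head in until it stays down by itself when let go, then, by pushing an end of its raised bar, twist it clockwise (seen from above) until it pops back up. After that press the green restart button right in and let it come back, leaving the white lamp button and all the loose things alone.

Things in the scene. Friction and masses are not known exactly. Their poses are not given: they have to be found in the camera images.
- stop_top (a point): Centre of the top face of the raised bar on the red mushroom head, on the head's axis, 100 mm above the bench when the head is up. z up; y runs along the bar and the point turns with the head. The bar is 52 mm long (y), 12 mm wide (its crown 8 mm wide, the sides below 4 mm down 12 mm wide) and stands 16 mm above the flat top of the round head (62 mm across). Under the head is a yellow box 90 x 90 x 55 mm, screwed to the bench, turned any way up to 40 degrees either side.
- stop_press (a joint): How far the red head is pressed in, m: 0 = up, 0.012 = end stop. A spring pushes it up (3 N at first, 6 N fully down); pushed down past about 0.0095 it latches and stays at about 0.009 when let go.
- stop_twist (a joint): Turn of the red head, rad, positive clockwise seen from above: 0 = at rest, end stop 1.2. A spring turns it back to 0 (about 0.04 N m at first; with the catch, about 0.1 at the end stop). With the head latched down, turning it to about 0.5 opens the catch and the head springs up by itself, as far as a fingertip standing over it or rubbing on it lets it; it comes fully up when the finger is drawn away.
- restart_top (a point): Centre of the top face of the green restart button, 68 mm above the bench; 32 mm across, in a black ring on a grey box 76 x 76 x 50 mm screwed to the bench. It may be left or right of the stop button.
- restart (a joint): Travel of the green button, m: 0 = out, 0.006 = fully in (5 N); it springs back.
- lamp_top (a point): Centre of the top face of the white lamp button on a like grey box, on the other side of the stop button. Not to be pressed.
- lamp (a joint): Travel of the white button, m: 0 = out, 0.006 = fully in.
- objective: Loose dark steel microscope objective with a yellow band, 30 mm across, 46 mm tall, standing between the stop box and a grey box (left). Origin: centre of its underside. Leave alone.
- oil_bottle: Loose small amber bottle, 28 mm across, 60 mm tall, standing between the stop box and a grey box (right). Origin: centre of its underside. Leave alone.
- slide_box: Loose blue slide box, 85 x 50 x 32 mm, beyond the stop box. Origin: centre of its underside. Leave alone.
- dish: Loose glass dish, 80 mm across, 16 mm tall, beyond the stop box. Origin: centre of its underside. Leave alone.
- sample_jar: Loose green glass jar with a white lid, 48 mm across, 60 mm tall, beyond on the left. Origin: centre of its underside. Leave alone.
- screwdriver: Loose screwdriver, 150 mm long, lying crosswise on the robot's side of the stop box; its origin is on the underside. Leave alone.
- sample_tray: Loose white tray with four cells, 110 x 80 x 20 mm, beyond on the right. Origin: centre of its underside. Leave alone.

How it is judged (in metres and radians):
On the way, in this order (a step that is already met when the one before it is completed fails the run):
1. the red head is down and stays down with nothing touching it (value of joint stop_press above 0.0075 m and contact force between each of the arm, the fingers and stop_box below 0.3 N), for 0.2 s.
2. the head is turned clockwise while still down (value of joint stop_twist above 0.3 rad and value of joint stop_press above 0.005 m).
3. the head has popped back up (value of joint stop_press below 0.002 m), for 0.1 s.
4. the green restart button is pressed in (value of joint restart above 0.0045 m), for 0.05 s.
At the end, for the whole second after the job is handed in: The red head is up (within 2 mm) and turned back to rest (within 0.15 rad), and the green and white buttons are out (within 1.5 mm) (value of joint stop_press below 0.002 m and value of joint stop_twist below 0.15 rad and value of joint each of restart, lamp below 0.0015 m); the robot touches nothing.
It fails at once if the bar of the red head was pinched (both sides of one end squeezed) ((contact force between the fingers and stop_twist_c0 above 2 N and contact force between the fingers and stop_twist_c1 above 2 N) or (contact force between the fingers and stop_twist_c2 above 2 N and contact force between the fingers and stop_twist_c3 above 2 N)).
It fails at once if the green button was pressed while the stop button was down (value of joint restart above 0.003 m and value of joint stop_press above 0.004 m).
It fails at once if the white lamp button was pressed (value of joint lamp above 0.003 m).
It fails at once if a loose thing was lifted, carried or pushed more than 20 mm (distance of any of objective, oil_bottle, slide_box, dish, sample_jar, screwdriver, sample_tray from where it was at the start of the episode above 0.02 m).
It also fails if it takes over 54 s, if anything falls off the work surface, if the arm or the gripper's body presses on something with over 40 N, if the wrist force passes 120 N, or if a joint passes its speed limit or range.

## Working session

There is one attempt and no reset: what is moved stays moved. The work goes in short steps, Python scripts to look and compute and a shell command to move; the robot and the scene stay as the last step left them, time stands still between calls to the robot, and variables do not carry over. Pictures are saved under pics/ and viewed, and the job is handed in when it is done.

```bash
mkdir -p pics; ls; cat > h.py <<'E'
from workcell import status, vision, ticket
import numpy as np, cv2
def grab(n,f):
    d=vision.grab_frame(n); cv2.imwrite('pics/'+f,d['color']); return d
def px2w(d,u,v,z=None):
    fl=d['color'].shape[0]/2/np.tan(np.radians(d['fov_y']/2))
    Z=z if z else d['depth'][int(v),int(u)]
    p=np.array([(u-d['cx'])/fl*Z,(v-d['cy'])/fl*Z,Z,1]); return (np.array(d['pose'])@p)[:3]
def cloud(d):
    fl=d['color'].shape[0]/2/np.tan(np.radians(d['fov_y']/2))
    v,u=np.mgrid[:420,:560]; Z=d['depth']
    P=np.stack([(u-d['cx'])/fl*Z,(v-d['cy'])/fl*Z,Z,np.ones_like(Z)],-1)@np.array(d['pose']).T
    return P[...,:3]
E
python3 - <<'E'
from h import *
print(status.state())
for n in ['scene','top']:
    d=grab(n,n+'1.png'); print(n,np.round(d['pose'],3),d['fov_y'])
    for l in ['stop_top','restart_top','lamp_top','objective','oil_bottle','screwdriver','slide_box','dish','sample_jar','sample_tray']:
        r=vision.find_in(n,l); print(l,[(np.round(x['location']),round(x['p'],2)) for x in r[:2]])
E
```

```text
pics
{'time_s': 0.0, 'qpos': array([-6.69207528e+01,  1.83505132e+01,  8.97059198e+01,  3.81806505e-04,
        7.20451907e+01, -1.14624250e+00]), 'qvel': array([-0.09059831, -0.03443929, -0.06535501, -0.04628022, -0.03417505,
       -0.00511697]), 'effort': array([ 1.47736740e-03, -4.12454081e+01, -2.31971884e+01,  7.28842034e-02,
        4.58280765e-02, -1.73732460e-04]), 'ee_pos': array([ 235.86967197, -524.20541427,  403.93459812]), 'ee_rot': array([-1.79898404e+02, -2.39584878e-03,  2.42253695e+01]), 'force': array([0.91199821, 0.11971935, 0.19046637]), 'torque': array([ 0.03747665,  0.02165011, -0.04822093]), 'gripper_width': 91.44402842106933}
scene [[-5.51000e-01  6.19000e-01 -5.59000e-01  9.78788e+02]
 [ 8.34000e-01  4.18000e-01 -3.60000e-01  2.63353e+02]
 [ 1.10000e-02 -6.65000e-01 -7.47000e-01  6.29987e+02]
 [ 0.00000e+00  0.00000e+00  0.00000e+00  1.00000e+00]] 57.70064096660638
stop_top [(array([554.,  25.,  79.]), 0.89)]
restart_top [(array([ 499., -253.,   74.]), 0.64)]
lamp_top [(array([535., 303.,  70.]), 0.77)]
objective [(array([518., 160.,  33.]), 0.79), (array([4
[... 608 characters left out ...]
00e-03 -1.37000e-01 -9.91000e-01  8.20930e+02]
 [ 0.00000e+00  0.00000e+00  0.00000e+00  1.00000e+00]] 57.94636008391004
stop_top [(array([542.,  22.,  86.]), 0.89), (array([ 725., -278.,    4.]), 0.73)]
restart_top [(array([ 501., -260.,   72.]), 0.62)]
lamp_top [(array([526., 302.,  74.]), 0.75)]
objective [(array([509., 155.,  41.]), 0.5)]
oil_bottle [(array([ 476., -141.,   38.]), 0.66), (array([720.,  52.,  32.]), 0.29)]
screwdriver [(array([393., -44.,  25.]), 0.87)]
slide_box [(array([720.,  50.,  32.]), 0.91), (array([392., -42.,  23.]), 0.19)]
dish [(array([ 739., -104.,   12.]), 0.78)]
sample_jar [(array([705., 219.,  61.]), 0.57)]
sample_tray [(array([ 722., -278.,    0.]), 0.89)]
```

View pics/top1.png

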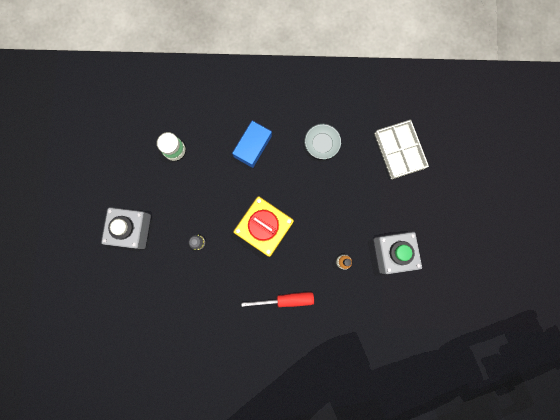

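View pics/scene1.png

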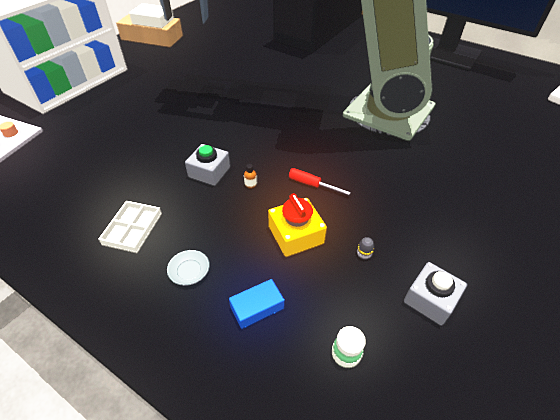

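```bash
python3 - <<'E'
from h import *
for n in ['top','scene']:
    d=vision.grab_frame(n); P=cloud(d); c=d['color'].astype(int)
    near=(np.hypot(P[...,0]-545,P[...,1]-23)<55)
    for lo,hi in [(94,106),(78,90),(50,60)]:
        m=near&(P[...,2]>lo)&(P[...,2]<hi)
        q=P[m]; 
        if len(q)<10: print(n,lo,len(q)); continue
        r=cv2.minAreaRect(q[:,:2].astype(np.float32)); print(n,lo,len(q),np.round(q.mean(0),1),r)
    for nm,x,y in [('restart',500,-258),('lamp',530,302)]:
        m=(np.hypot(P[...,0]-x,P[...,1]-y)<30)&(P[...,2]>63)
        print(n,nm,m.sum(),np.round(P[m].mean(0),1),np.round(np.median(P[m],0),1))
E
```

```text
top 94 174 [543.1  19.5  99.5] ((543.3841552734375, 19.736114501953125), (51.88037872314453, 12.142817497253418), 57.42316436767578)
top 78 588 [542.4  19.4  84.4] ((543.2603149414062, 19.66880226135254), (58.95453643798828, 58.8938102722168), 1.2799144983291626)
top 50 1103 [542.1  20.6  55.6] ((543.4385986328125, 19.68734359741211), (89.87279510498047, 89.94061279296875), 57.38753890991211)
top restart 301 [ 496.1 -255.8   69.9] [ 495.8 -255.7   71.7]
top lamp 301 [533.4 305.2  69.8] [533.2 305.1  71.7]
scene 94 150 [545.1  18.4  99.1] ((542.9282836914062, 17.49144744873047), (53.801509857177734, 12.713629722595215), 57.283233642578125)
scene 78 458 [549.6  20.9  84.2] ((545.4667358398438, 20.34429359436035), (56.44932174682617, 60.13762664794922), 47.84662628173828)
scene 50 913 [559.   27.9  55.5] ((543.9415893554688, 18.870059967041016), (89.50534057617188, 90.32850646972656), 55.58687973022461)
scene restart 165 [ 499.3 -256.3   69.5] [ 500.1 -255.6   71.4]
scene lamp 350 [536.9 305.3  69.8] [537.5 305.1  71.6]
```

The top view shows the red bar at about (264,225) and the green button at (402,252). The white lamp is at (121,228), well out of the way. The point cloud puts the stop axis at about (543.3, 19.6), with the bar at 57.4° in world xy. I'll move above it with the fingers closed.

```bash
python3 -m jog '[[0,0.042,-0.031,0.004,0,0,0],[0,0.042,-0.031,0.004,0,0,0],[0,0.042,-0.031,0.004,0,0,0],[0,0.042,-0.031,0.004,0,0,0],[0,0.042,-0.031,0.004,0,0,0],[0,0.042,-0.031,0.004,0,0,0],[0,0.042,-0.031,0.004,0,0,0],[0,0.042,-0.031,0.004,0,0,0],[0,0.042,-0.031,0.004,0,0,0],[0,0.042,-0.031,0.004,0,0,0],[0,0.042,-0.031,0.004,0,0,0],[0,0.042,-0.029,0.004,0,0,0]]' 10
python3 -m jog '[[0,0,0,0,0,0,-0.145],[0,0,0,0,0,0,-0.145],[0,0,0,0,0,0,-0.145],[0,0,0,0,0,0,-0.145],[0,0,0,0,0,0,0]]'
cat >> h.py <<'E'
def need(x,y,z):
    s=status.state(); 
    from scipy.spatial.transform import Rotation as Ro
    R=Ro.from_euler('xyz',s['ee_rot'],degrees=True).as_matrix()
    print('t',s['time_s'],'pos',np.round(s['ee_pos'],1),'rot',np.round(s['ee_rot'],2),'F',np.round(s['force'],2),'w',round(s['gripper_width'],1))
    print('tool shift mm',np.round(R.T@(np.array([x,y,z])-s['ee_pos']),1))
E
python3 - <<'E'
from h import *
need(543.3,19.6,321)
d=vision.grab_frame('top');P=cloud(d);c=d['color'].astype(int)
for nm,x,y in [('restart',496,-256)]:
    m=(np.hypot(P[...,0]-x,P[...,1]-y)<30)&(P[...,2]>45)
    for z in range(48,76,2):
        k=m&(P[...,2]>=z)&(P[...,2]<z+2)
        if k.any(): print(z,k.sum(),P[k].mean(0).round(1),c[k].mean(0).round())
    g=m&(c[...,1]>c[...,2]+40)&(c[...,1]>c[...,0]+40)
    print('green',g.sum(),P[g].mean(0).round(1),P[g].std(0).round(1))
d=grab('wrist','w1.png'); print(d['fov_y'])
E
```

```text
time_s: 2.7
ee_pos: [544.4, 21.6, 356.8]
ee_rot: [180.0, -0.0, 24.2]
force: [-0.1, -1.1, 0.1]
gripper_width: 0.3
time_s: 3.32
ee_pos: [543.8, 19.9, 356.8]
ee_rot: [180.0, -0.0, 57.4]
force: [-0.4, 0.5, -0.2]
gripper_width: 0.4
t 3.325 pos [543.8  19.9 356.8] rot [179.99  -0.    57.36] F [-0.4   0.47 -0.22] w 0.4
tool shift mm [-0.5 -0.2 35.8]
48 48 [ 493.4 -243.3   49.2] [201. 200. 200.]
50 127 [ 496.9 -246.5   51. ] [196. 195. 195.]
52 48 [ 492.3 -248.    52.8] [187. 187. 186.]
54 8 [ 496.6 -243.2   55. ] [114. 114. 113.]
56 7 [ 494.6 -236.5   57. ] [40. 40. 40.]
58 10 [ 493.9 -247.4   59.1] [70. 74. 70.]
60 66 [ 496.  -257.6   61.2] [92. 95. 92.]
62 142 [ 495.6 -254.4   62.9] [92. 95. 92.]
64 32 [ 498.7 -256.4   64.7] [91. 95. 90.]
66 3 [ 495.  -246.5   66.4] [64. 99. 55.]
68 11 [ 496.3 -248.8   69. ] [ 90. 157.  68.]
70 56 [ 494.9 -256.8   71.2] [126. 205.  98.]
72 101 [ 497.1 -257.2   72.9] [142. 224. 112.]
74 36 [ 496.1 -257.8   74.7] [145. 228. 114.]
green 218 [ 496.2 -256.6   72.2] [7.9 8.3 2.4]
70.05354220717264
```

View pics/w1.png

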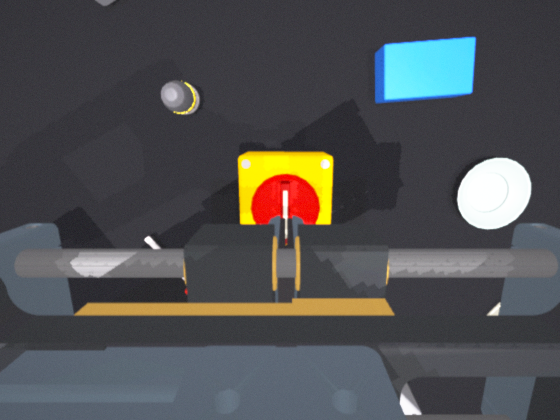

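```bash
python3 -m jog '[[0,0,0,0.03,0,0,0],[0,0,0,0.025,0,0,0],[0,0,0,0.007,0,0,0],[0,0,0,0,0,0,0]]'; python3 -m jog '[[0,0,0,0.004,0,0,0],[0,0,0,0.004,0,0,0],[0,0,0,0.002,0,0,0],[0,0,0,0,0,0,0]]'
```

```text
time_s: 3.92
ee_pos: [543.9, 19.8, 294.9]
ee_rot: [180.0, 0.0, 57.4]
force: [0.8, -0.0, -0.8]
gripper_width: 0.5
time_s: 4.42
ee_pos: [544.2, 19.8, 285.5]
ee_rot: [179.9, -0.1, 57.4]
force: [0.3, 0.0, 4.0]
gripper_width: 0.5
```

The wrist picture shows the closed fingertips at about (287,235), in line with the bar. Contact is made, so I'll press further.

```bash
python3 -m jog '[[0,0,0,0.003,0,0,0],[0,0,0,0.003,0,0,0],[0,0,0,0,0,0,0]]'; python3 -m jog '[[0,0,0,0.0015,0,0,0],[0,0,0,0,0,0,0]]'
```

```text
time_s: 4.8
ee_pos: [544.2, 19.9, 279.0]
ee_rot: [179.9, -0.1, 57.5]
force: [2.1, -0.5, 4.6]
gripper_width: 0.7
time_s: 5.05
ee_pos: [544.3, 19.8, 278.9]
ee_rot: [179.9, -0.1, 57.5]
force: [-0.4, 0.2, 13.4]
gripper_width: 0.3
```

At the end stop (13 N). I'll lift off and check that it latched.

```bash
python3 -m jog '[[0,0,0,-0.015,0,0,0],[0,0,0,-0.03,0,0,0],[0,0,0,-0.02,0,0,0],[0,0,0,0,0,0,0],[0,0,0,0,0,0,0]]'; python3 - <<'E'
from h import *
for n in ['scene','top']:
    d=grab(n,n+'2.png'); P=cloud(d);c=d['color'].astype(int)
    m=(np.hypot(P[...,0]-543.5,P[...,1]-19.6)<30)&(P[...,2]<110)&(c[...,2]>100)
    z=P[...,2][m]; print(n,m.sum(),np.histogram(z,np.arange(66,108,3)))
need(543.5,19.6,300)
E
```

```text
time_s: 5.68
ee_pos: [543.2, 19.9, 341.0]
ee_rot: [-179.9, 0.1, 57.5]
force: [-0.3, 0.0, -1.3]
gripper_width: 0.8
scene 745 (array([ 14,  32,  56, 309,  35,  18,  16,  46,  63,  28,   0,   0,   0]), array([ 66,  69,  72,  75,  78,  81,  84,  87,  90,  93,  96,  99, 102,
       105]))
top 0 (array([0, 0, 0, 0, 0, 0, 0, 0, 0, 0, 0, 0, 0]), array([ 66,  69,  72,  75,  78,  81,  84,  87,  90,  93,  96,  99, 102,
       105]))
t 5.775 pos [543.3  19.8 340.9] rot [-1.7986e+02  1.0000e-01  5.7460e+01] F [ 0.44  0.75 -0.66] w 0.4
tool shift mm [-0.   0.4 40.9]
```

View pics/scene2.png

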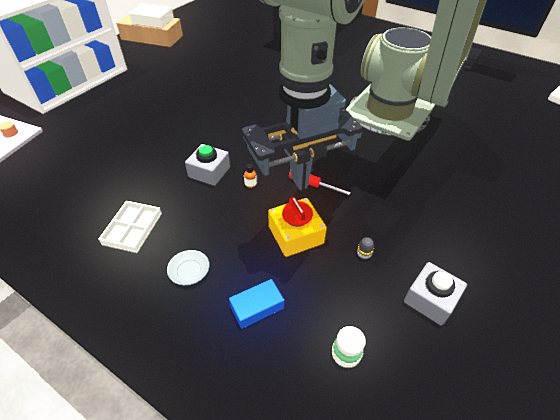

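The scene image shows the head at about 76 mm and the bar crown at about 91 mm with nothing touching it, so it has latched. Next I'll set the finger beside the +x (tool) end of the bar and push along tool +y.

```bash
python3 -m jog '[[0,0.014,-0.014,0,0,0,0],[0,0.014,-0.014,0,0,0,0],[0,0,0,0.03,0,0,0],[0,0,0,0.03,0,0,0],[0,0,0,0.009,0,0,0],[0,0,0,0,0,0,0]]'; python3 -m jog '[[0,0,0.003,0,0,0,0],[0,0,0.002,0,0,0,0],[0,0,0,0,0,0,0]]'; python3 - <<'E'
from h import *
need(543.5,19.6,272)
grab('scene','scene3.png');grab('wrist','w3.png')
E
```

```text
time_s: 6.52
ee_pos: [535.1, 59.2, 273.1]
ee_rot: [-180.0, 0.0, 57.5]
force: [-0.6, -0.0, 0.1]
gripper_width: 0.6
time_s: 6.9
ee_pos: [539.7, 55.7, 273.9]
ee_rot: [179.9, -0.0, 57.4]
force: [0.0, 0.7, -0.3]
gripper_width: 0.0
t 6.9 pos [539.7  55.7 273.9] rot [ 1.7993e+02 -5.0000e-02  5.7440e+01] F [ 0.04  0.69 -0.25] w 0.0
tool shift mm [-28.4  22.6   1.9]
```

View pics/scene3.png

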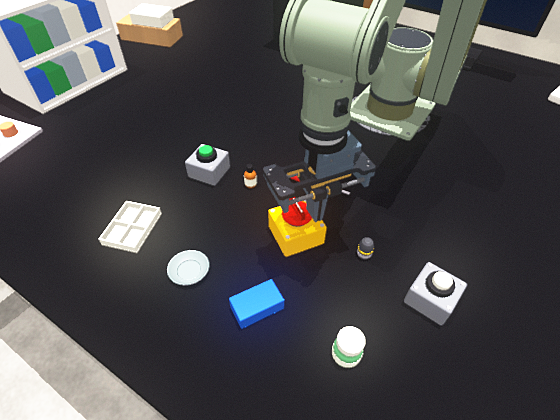

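View pics/w3.png

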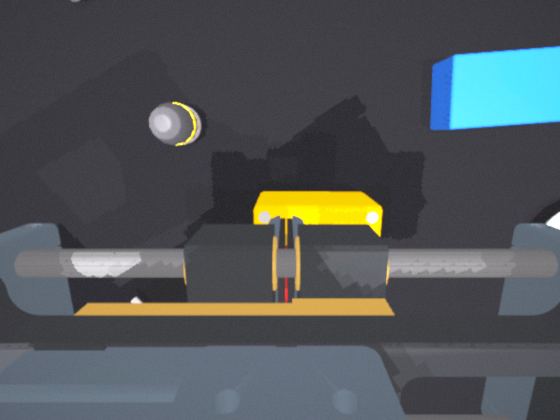

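The scene view shows the finger at about (320,205), to the right of the bar, with no contact yet. I'll push on in small steps.

```bash
python3 -m jog '[[0,0,0.002,0.001,0,0,0],[0,0,0.002,0,0,0,0],[0,0,0.002,0,0,0,0],[0,0,0,0,0,0,0]]'; python3 -m jog '[[0,0,0.002,0,0,0,0],[0,0,0.002,0,0,0,0],[0,0,0,0,0,0,0]]';python3 -m jog '[[0,0,0.002,0,0,0,0],[0,0,0.002,0,0,0,0],[0,0,0,0,0,0,0]]'
```

```text
time_s: 7.5
ee_pos: [544.6, 52.5, 272.2]
ee_rot: [180.0, 0.0, 57.4]
force: [-0.4, -0.4, -0.5]
gripper_width: 0.2
time_s: 7.88
ee_pos: [547.6, 50.8, 272.1]
ee_rot: [-179.9, -0.0, 57.4]
force: [-2.0, 3.6, 0.1]
gripper_width: 0.1
time_s: 8.25
ee_pos: [550.8, 49.1, 272.1]
ee_rot: [-179.9, -0.1, 57.4]
force: [-3.2, 5.8, 1.4]
gripper_width: 0.3
```

```bash
python3 -m jog '[[0,0,0.002,0,0,0,0],[0,0,0.002,0,0,0,0],[0,0,0,0,0,0,0]]';python3 - <<'E'
from h import *
need(543.5,19.6,272)
d=grab('scene','scene4.png'); cv2.imwrite('pics/scene4z.png',cv2.resize(d['color'][150:280,220:390],None,fx=4,fy=4))
E
```

```text
time_s: 8.62
ee_pos: [554.4, 46.8, 272.6]
ee_rot: [-179.9, -0.1, 57.4]
force: [-3.3, 5.3, 3.9]
gripper_width: 0.5
t 8.625 pos [554.4  46.8 272.6] rot [-1.7992e+02 -7.0000e-02  5.7420e+01] F [-3.27  5.3   3.87] w 0.5
tool shift mm [-28.8   5.5   0.5]
```

View pics/scene4z.png

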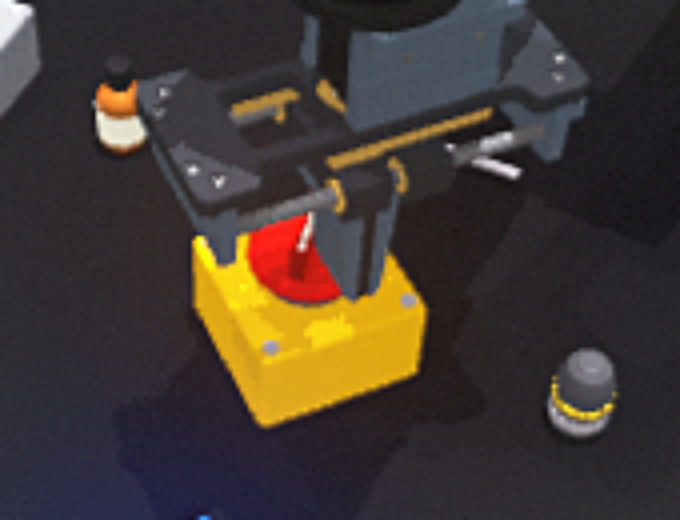

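Bar turned (end at about (300,265) in the zoom), and there is now 3.9 N upward, so the head is probably springing up against the finger. A bit more turn, then I'll draw away.

```bash
python3 -m jog '[[0,0,0.002,0,0,0,0],[0,0,0.002,0,0,0,0],[0,0,0,0,0,0,0]]'; python3 -m jog '[[0,0,-0.005,0,0,0,0],[0,0,-0.01,-0.003,0,0,0],[0,0,-0.015,-0.012,0,0,0],[0,0,0,-0.04,0,0,0],[0,0,0,-0.03,0,0,0],[0,0,0,0,0,0,0],[0,0,0,0,0,0,0]]'
python3 - <<'E'
from h import *
d=grab('scene','scene5.png'); P=cloud(d);c=d['color'].astype(int)
m=(np.hypot(P[...,0]-543.5,P[...,1]-19.6)<30)&(P[...,2]<110)&(c[...,2]>100)
z=P[...,2][m]; print(m.sum(),np.histogram(z,np.arange(66,108,3)))
cv2.imwrite('pics/scene5z.png',cv2.resize(d['color'][150:280,220:390],None,fx=4,fy=4))
q=P[m&(P[...,2]>94)]
if len(q)>5: print(cv2.minAreaRect(q[:,:2].astype(np.float32)))
need(496.3,-256.5,300)
E
```

```text
time_s: 9.05
ee_pos: [557.7, 44.7, 272.5]
ee_rot: [-179.9, -0.1, 57.4]
force: [-2.5, 5.5, 3.2]
gripper_width: 0.4
time_s: 9.93
ee_pos: [531.9, 60.1, 356.6]
ee_rot: [-180.0, 0.1, 57.5]
force: [-1.0, 0.2, -0.4]
gripper_width: 0.5
793 (array([  0,   0,   0,  22,  35, 119, 265,  21,  19,  21,  45,  75,  10]), array([ 66,  69,  72,  75,  78,  81,  84,  87,  90,  93,  96,  99, 102,
       105]))
((543.0294189453125, 17.921842575073242), (52.723358154296875, 13.434196472167969), 56.60688018798828)
t 9.975 pos [532.   60.  356.1] rot [-1.7991e+02  1.0000e-01  5.7460e+01] F [-0.67  0.3  -0.18] w 0.5
tool shift mm [-286.   140.3   56.4]
```

View pics/scene5z.png

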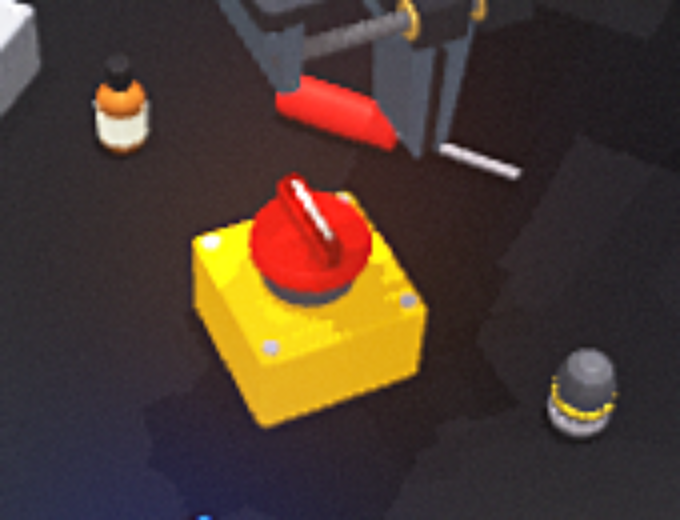

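The head is up (bar at about 100 mm) and back at rest (56.6° against 57.4° at the start). Next is the green button.

```bash
python3 -m jog '[[0,-0.024,0.012,0,0,0,0],[0,-0.024,0.012,0,0,0,0],[0,-0.024,0.012,0,0,0,0],[0,-0.024,0.012,0,0,0,0],[0,-0.024,0.012,0,0,0,0],[0,-0.024,0.012,0,0,0,0],[0,-0.024,0.012,0,0,0,0],[0,-0.024,0.012,0,0,0,0],[0,-0.024,0.011,0,0,0,0],[0,-0.024,0.011,0,0,0,0],[0,-0.024,0.011,0,0,0,0],[0,-0.022,0.011,0,0,0,0]]'; python3 -m jog '[[0,0,0,0,0,0,0],[0,0,0,0.04,0,0,0],[0,0,0,0.03,0,0,0],[0,0,0,0,0,0,0]]'; python3 - <<'E'
from h import *
need(496.4,-256.5,259)
d=grab('scene','scene6.png');cv2.imwrite('pics/scene6z.png',cv2.resize(d['color'][60:210,130:300],None,fx=4,fy=4))
E
```

```text
time_s: 11.48
ee_pos: [496.3, -257.1, 355.6]
ee_rot: [-179.8, 0.0, 57.4]
force: [-0.2, 0.4, 0.7]
gripper_width: 0.4
time_s: 11.98
ee_pos: [496.0, -255.0, 284.5]
ee_rot: [-179.6, 0.0, 57.5]
force: [-0.2, -0.0, 0.4]
gripper_width: 0.3
t 11.975 pos [ 496.  -255.   284.5] rot [-1.7959e+02  2.0000e-02  5.7490e+01] F [-0.22 -0.05  0.42] w 0.3
tool shift mm [-1.   1.3 25.5]
```

View pics/scene6z.png

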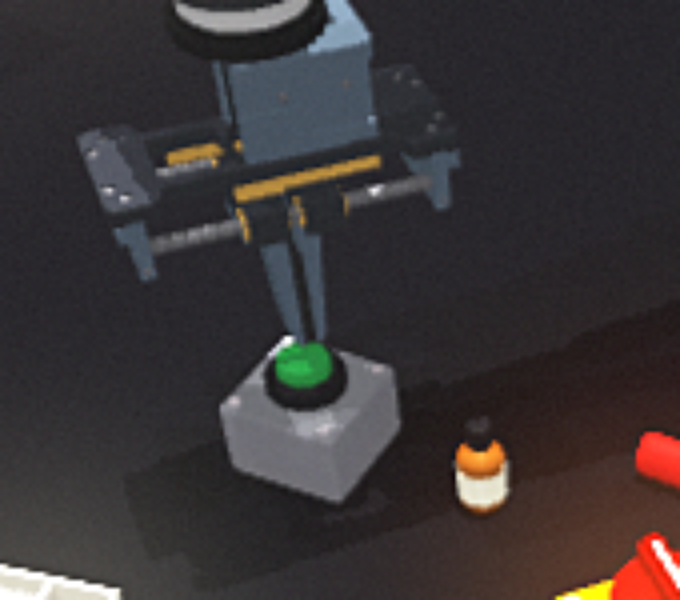

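The fingertip is centred over the green button (about (303,345) in the zoom). I'll press down.

```bash
python3 -m jog '[[0,-0.001,0.001,0.015,0,0,0],[0,0,0,0.005,0,0,0],[0,0,0,0,0,0,0]]'; python3 -m jog '[[0,0,0,0.003,0,0,0],[0,0,0,0.003,0,0,0],[0,0,0,0,0,0,0]]'; python3 -m jog '[[0,0,0,0.003,0,0,0],[0,0,0,0,0,0,0]]'
```

```text
time_s: 12.4
ee_pos: [497.1, -257.6, 267.1]
ee_rot: [-180.0, 0.0, 57.5]
force: [-0.4, -0.3, -0.3]
gripper_width: 0.3
time_s: 12.78
ee_pos: [497.3, -257.8, 261.5]
ee_rot: [179.9, -0.0, 57.5]
force: [-1.1, -0.3, 1.9]
gripper_width: 0.4
time_s: 13.02
ee_pos: [497.3, -257.8, 258.5]
ee_rot: [179.9, 0.0, 57.5]
force: [-0.3, -0.3, 5.2]
gripper_width: 0.4
```

```bash
python3 -m jog '[[0,0,0,0.0015,0,0,0],[0,0,0,0,0,0,0]]'; python3 -m jog '[[0,0,0,0.0015,0,0,0],[0,0,0,0,0,0,0]]'; python3 - <<'E'
from h import *
need(497,-257.5,253)
d=grab('scene','scene7.png');cv2.imwrite('pics/scene7z.png',cv2.resize(d['color'][60:210,130:300],None,fx=4,fy=4))
E
```

```text
time_s: 13.28
ee_pos: [497.3, -257.8, 257.1]
ee_rot: [179.9, 0.0, 57.5]
force: [0.4, 0.1, 5.2]
gripper_width: 0.5
time_s: 13.52
ee_pos: [497.2, -257.7, 256.9]
ee_rot: [179.9, 0.0, 57.5]
force: [-2.2, 1.0, 12.8]
gripper_width: 0.6
t 13.525 pos [ 497.2 -257.7  256.9] rot [179.91   0.    57.46] F [-2.2   1.   12.76] w 0.6
tool shift mm [ 0.1 -0.3  3.9]
```

View pics/scene7z.png

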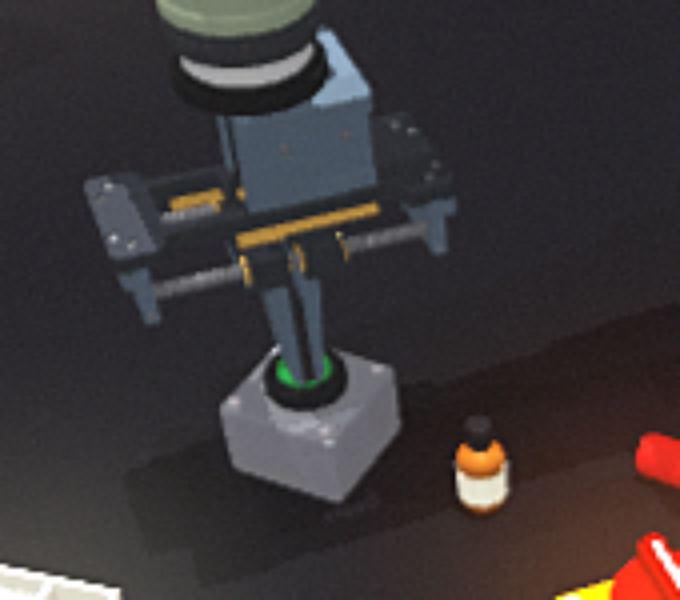

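Hard stop at tip z of about 66, which is 6 mm below the measured 72 mm top. The green dome is sunk into its ring at about (305,368) in the zoom. I'll retract and check everything.

```bash
python3 -m jog '[[0,0,0,0.001,0,0,0],[0,0,0,0,0,0,0],[0,0,0,-0.01,0,0,0],[0,0,0,-0.04,0,0,0],[0,0,0,-0.05,0,0,0],[0,0,0,-0.04,0,0,0],[0,-0.04,0,0,0,0,0],[0,-0.04,0,0,0,0,0],[0,-0.04,0,0,0,0,0],[0,0,0,0,0,0,0],[0,0,0,0,0,0,0]]'
python3 - <<'E'
from h import *
need(497,-257.5,253)
for n in ['scene','top']:
    d=grab(n,n+'8.png');P=cloud(d);c=d['color'].astype(int)
    m=(np.hypot(P[...,0]-496,P[...,1]+256.5)<25)&(P[...,2]>60)&(P[...,2]<90)
    g=m&(c[...,1]>c[...,2]+40)&(c[...,1]>c[...,0]+40)
    if g.any(): print(n,'green z',P[g].mean(0).round(1),g.sum())
    m=(np.hypot(P[...,0]-543.5,P[...,1]-19.6)<35)&(P[...,2]>94)&(P[...,2]<110)
    if m.any(): print(n,'bar',P[m].mean(0).round(1),cv2.minAreaRect(P[m][:,:2].astype(np.float32)))
    m=(np.hypot(P[...,0]-533,P[...,1]-305)<30)&(P[...,2]>63); print('lamp',P[m].mean(0).round(1))
    for l in ['objective','oil_bottle','screwdriver','slide_box','dish','sample_jar','sample_tray']:
        r=vision.find_in(n,l); print(l,[(np.round(x['location']),round(x['p'],2)) for x in r[:1]])
E
```

```text
time_s: 14.95
ee_pos: [432.6, -358.5, 393.7]
ee_rot: [-179.9, -0.0, 57.4]
force: [0.2, 0.1, 0.2]
gripper_width: 0.3
t 14.95 pos [ 432.6 -358.5  393.7] rot [-1.7992e+02 -5.0000e-02  5.7430e+01] F [0.2  0.05 0.25] w 0.3
tool shift mm [1.196e+02 1.000e-01 1.408e+02]
scene green z [ 498.8 -256.    70.8] 134
scene bar [545.4  18.8  99.1] ((543.2720336914062, 18.329662322998047), (54.15261459350586, 12.539762496948242), 57.8296012878418)
lamp [537.2 305.2  69.9]
objective [(array([516., 161.,  32.]), 0.78)]
oil_bottle [(array([552.,  23.,  82.]), 0.69)]
screwdriver [(array([403., -34.,  21.]), 0.81)]
slide_box [(array([733.,  54.,  30.]), 0.77)]
dish []
sample_jar [(array([718., 224.,  61.]), 0.68)]
sample_tray [(array([ 723., -276.,    6.]), 0.89)]
top green z [ 496.2 -256.8   72. ] 220
top bar [543.3  19.8  99.6] ((543.4884643554688, 19.802614212036133), (52.0967903137207, 12.070866584777832), 57.23101043701172)
lamp [533.9 304.6  69.7]
objective [(array([509., 157.,  42.]), 0.75)]
oil_bottle [(array([ 725., -279.,    3.]), 0.48)]
screwdriver [(array([393., -42.,  24.]), 0.85)]
slide_box [(array([721.,  54.,  30.]), 0.74)]
dish [(array([ 738., -105.,   12.]), 0.73)]
sample_jar [(array([706., 219.,  62.]), 0.65)]
sample_tray [(array([ 724., -277.,    3.]), 0.97)]
```

View pics/scene8.png

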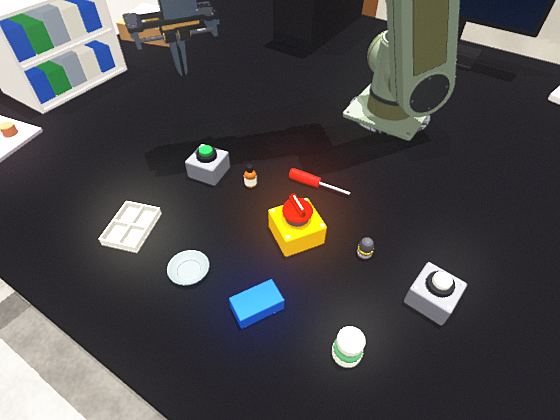

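The picture matches the start: bottle at (250,177), objective at (366,248), red bar at (298,206) and green dome at (206,152). The network's oil_bottle reports are false hits, since the bottle clearly hasn't moved.

```bash
python3 -c "
from workcell import ticket
print(ticket.job_done())"
```

```text
the job is handed in; nothing more can be done
None
```

I carried out all the steps and handed the job in at about 15 s; no verdict was reported. All contact was with the closed fingertip, and nothing was gripped or lifted.

- **Stop button pressed:** I pushed the red head to its end stop (about 13 N). With the finger lifted away it stayed latched, with the bar top at about 91 mm.
- **Twist and pop-up:** I pushed one end of the bar clockwise. I didn't measure the turn angle directly. The head sprang up, with the bar top back at about 100 mm and its direction at 57.2° against 57.4° at the start.
- **Restart button:** I pressed the green button to its hard stop (about 13 N, roughly 6 mm of travel). It came back out to the same measured height of 72 mm.
- **Last checks:** The red head was up and at rest, and the lamp button's height was unchanged. The robot was clear of everything, with about 0.3 N reading, and the loose things were where they started, judging by the camera images.

**Disagreements:**
- The green button's top measured about 72 mm in the depth images, not the 68 mm stated, so I relied on the force reading to find the hard stop.
- In the final check the network placed the oil bottle wrongly in both views and missed the dish in one. The scene picture shows both where they started.

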